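# Sort the changed crimp tooling and hold the blade flush at the viewer

### The job

This is the tooling just taken off a crimp press: first put the steel anvil into the empty front part of the blue bin and the bronze bush into the empty front part of the yellow bin, lowering each in rather than dropping it. Then take the crimper blade, tilt it to match the viewer's sloped stage and hold its flat underside flush on the lit window for a sharp wear picture: centred, its length running up and down the slope (either end up), pressed with a light steady push of 5 to 15 N, and finish still gripping and holding it there. Do not shift the stage from its set angle or disturb the other things on the bench.

Things in the scene. Friction and masses are not known exactly. Their poses are not given: they have to be found in the camera images.
- blade: Crimper blade: bright steel plate 76 (x) by 32 (y) by 8 thick, a slot in its +x end (fork). On its middle a dark shank block 28 (x) by 18 (y), from 8 to 36 mm above the underside: grip this across its 18 mm (y). Origin: centre of the flat underside; z up, block side. Lies block up on the bench; about 0.22 kg. Fingertips 9 mm or more above the underside clear the plate.
- anvil: The crimping anvil: dark steel block 38 long (x) by 16 wide (y), 20 mm high over most of its length, a bright 16.9 mm high saddle at the +x end. Grip across the 16 mm. Origin: centre of the underside, z up. About 0.08 kg.
- bush: The bronze guide bush: plain ring, outside diameter 40, bore 17, 20 mm high, lying flat; grip across its outside. Origin: centre of the underside. About 0.16 kg.
- bin_blue: Blue open bin for anvils (fixed), 185 (x) by 108 (y), 55 mm high, walls and floor 4 mm. A divider (top at 49 mm, from x = +30 to +34 mm) splits it: the front part (-x, the side with the white card holder) is empty, 118 by 100 mm inside; the rear part is full of spare anvils. Origin: centre of the underside.
- bin_yellow: Yellow open bin for bushes, same size and divider as the blue one; spare bushes in its rear part. Fixed.
- bin_blue_in (a point): Centre of the inner floor of the blue bin's empty front part, 4 mm above the bench; axes as the bin.
- bin_yellow_in (a point): Centre of the inner floor of the yellow bin's empty front part, 4 mm above the bench; axes as the bin.
- viewer: The tooling viewer (fixed): grey cast base 165 (x) by 130 (y) by 19 mm high with two upright cheeks (outer faces 54 mm either side of the middle, tops 111 mm above the bench) that carry the tilting stage between them. Origin: centre of the underside.
- stage: Tilting stage plate 130 (x) by 84 (y) by 10 mm, a lit white window 100 by 52 mm flush in its face, camera below. Origin: window centre, on the face and the tilt axis, 105 mm above the bench; z: outward normal, x up the slope, y level. Slopes down towards the robot at 0.3 to 0.65 rad, locked, rigid. Cheek tops stand 6 mm above the face centre, inner faces 46 mm to each side.
- stage_rear (a point): Middle of the stage's upper (rear) edge on its face, 65 mm up the slope from the window's centre; axes as the stage.
- oiler: Bystander: small white oiler with a red band, 32 mm diameter, 62 mm high, standing. Origin: centre of the underside.
- hexkeys: Bystander: folded hex-key set with red sides, 74 by 28 by 18 mm. Origin: centre of the underside.
- driver: Bystander: screwdriver with orange handle, 190 mm long, lying. Origin: underside, middle.
- micrometer: Bystander: crimp micrometer, grey and steel, about 145 by 50 by 22 mm. Origin: underside, near its middle.
- spray: Bystander: blue spray can, 52 mm diameter, 150 mm high, standing. Origin: centre of the underside.
- carton: Bystander: cardboard carton, 75 by 110 by 40 mm. Origin: centre of the underside.

How it is judged:
On the way:
1. the anvil lies in the front part of the blue bin and the bush in the front part of the yellow bin, let go and at rest (x of anvil in the frame of bin_blue between -0.088 and 0.03 m and y of anvil in the frame of bin_blue between -0.049 and 0.049 m and z of anvil in the frame of bin_blue between -0.005 and 0.04 m and contact force between each of anvil, bush and the fingers below 0.2 N and linear speed of each of anvil, bush below 0.05 m/s and x of bush in the frame of bin_yellow between -0.088 and 0.03 m and y of bush in the frame of bin_yellow between -0.049 and 0.049 m and z of bush in the frame of bin_yellow between -0.005 and 0.04 m), for 0.2 s.
At the end, for the whole second after the job is handed in: Anvils rest released in the blue bin's front part, the bush in the yellow one's; the gripped blade is flush on the stage (0.04 rad, 4 mm), still, centred within 13 mm along and 11 mm across the slope, lengthwise within 0.14 rad, pressed with 2 to 30 N; the robot itself off the viewer (all of step 1 and angle between the z axis of blade and the z axis of stage, either way round below 0.04 rad and angle between the x axis of blade and the x axis of stage, either way round below 0.14 rad and x of blade in the frame of stage between -0.013 and 0.013 m and y of blade in the frame of stage between -0.011 and 0.011 m and z of blade in the frame of stage between -0.004 and 0.004 m and contact force between blade and stage between 2 and 30 N and contact force between blade and the fingers above 3 N and contact force between each of the arm, the fingers and viewer below 0.5 N and linear speed of blade below 0.02 m/s); the arm keeps its last pose, push and grip.
It fails at once if a bystander (oiler, hex-key set, screwdriver, micrometer, spray can, carton) is pushed more than 30 mm, or the oiler or can knocked over (distance of any of oiler, hexkeys, driver, micrometer, spray, carton from where it was at the start of the episode above 0.03 m or angle between any of oiler, spray's own z axis and vertical above 0.5 rad).
It fails at once if the stage is pushed off its locked angle (rear edge moved by more than 4 mm) (distance of stage_rear from where it was at the start of the episode above 0.004 m).
It fails at once if the blade is pressed or knocked on the viewer with more than 45 N (contact force between blade and viewer above 45 N).
It fails at once if a piece of tooling is dropped or thrown (falls free faster than 1 m/s, about 50 mm of fall) ((linear speed of blade above 1 m/s and contact force between blade and the fingers below 0.05 N) or (linear speed of anvil above 1 m/s and contact force between anvil and the fingers below 0.05 N) or (linear speed of bush above 1 m/s and contact force between bush and the fingers below 0.05 N)).
It also fails if it takes over 70 s, if anything falls off the work surface, if the arm or the gripper's body presses on something with over 40 N, if the wrist force passes 120 N, or if a joint passes its speed limit or range.

### The arm

A 6-joint arm with a two-finger parallel gripper is mounted at the origin on the work surface. World frame = base frame: x ahead of the robot, y to its left, z up, the work surface at z = 0. Lengths are in m, angles in rad, forces in N, time in s.
With the tool pointing down it reaches from about 0.35 to 1 m from the base axis. Payload 7.1 kg.
Tool frame: the origin (TCP) lies between the finger pads; the fingertips stand 22 mm ahead of it and the grasp point (between the pads) lies 3 mm ahead of it; z points along the fingers, y is the line along which they close (so a half turn about z gives the same grasp; the last joint's range is limited). The gripper opens to 85 mm and grips with 20 to 120 N. Pads are 22 mm wide; open, the fingers measure 114 mm over their backs; the gripper's body (76 mm by 85 mm) begins 54 mm behind the grasp point. The pads swing forward as they close: fully open they stand 13 mm farther back than shut.
Start: joints at [-1.219, 0.423, 1.63, -0, 1.089, -0.019], TCP at [0.226, -0.582, 0.228] pointing down, gripper open.
Joint ranges: [-3, 3], [-0.9, 2.11], [0.09, 2.58], [-1.31, 4.45], [0.11, 2.69], [-2.54, 2.54]. Speed limits (rad/s): [2.39, 2.39, 3.01, 3.14, 3.14, 3.14].

### API

Orientations are given as a rotation vector (axis times angle).
In Python, from rig import manip gives the robot as it stands. The module is installed in compiled form; this text tells all that it offers. Calls block until the motion is done:
- manip.move_to(position, orientation): joint-space move of the TCP to a pose.
- manip.servo_line(position, orientation=None, rate=0.15): straight line of the TCP; orientation=None keeps the orientation; rate is the mean speed in m/s.
- manip.set_joints(angles): joint-space move.
- manip.command_gripper(opening, f_grip=None): finger opening in m; f_grip is the grip in N (None keeps the last); returns when the fingers have stopped.
- manip.hold(seconds).
- manip.solve_ik(position, orientation): joint angles nearest the present ones, or None.
- manip.camera(name): name is "scene" or "top" or "wrist"; returns a dict with "image" (480x640x3 uint8, red, green, blue), "fx", "fy", "cx", "cy" (pixels), "cam_to_world" (4x4, takes a point from camera to world coordinates); the wrist camera has in their place "mount" (4x4, takes a point from camera to tool coordinates, whose origin is the TCP and whose axes are the flange's). Camera axes: x right, y down, z forward; pixel columns grow to the right and rows downward; lengths in m; the calibration is good to about 2 mm. A picture is of the moment at which its call begins: read the wrist's pose just before it. There is no depth.
A pose or a line that the arm cannot do raises manip.IKError and nothing moves.
- manip.sign_off(): hands the job in; it is judged then, once.
Readings, each from a call of its own:
- manip.get_time(): time.
- manip.get_joint_positions(): joint angles.
- manip.get_joint_vel(): joint speeds.
- manip.get_tau(): joint torques, N m.
- manip.get_position(): TCP position.
- manip.get_ee_rot(): TCP orientation.
- manip.get_contact_force(): force on the tool from outside, world axes, zero at the start.
- manip.get_torque(): the same for the moment, N m.
- manip.get_width(): finger opening in m.
- manip.get_grip_force(): force on a finger pad.
Only numpy, scipy, OpenCV 4.12 (cv2) and the standard library are available. Lean on these libraries where they do the work, as an engineer would, in place of code of your own. Each camera call takes 0.05 s, during which the arm holds its last target. There are 200 camera calls.

## Working session

There is one attempt and no reset: what is moved stays moved. The work goes in short steps, each a Python script; the robot and the scene stay as the last script left them, time stands still between calls to the robot, and variables do not carry over. Pictures are saved under pics/ and viewed, at most 10 in all, crops included, and the job is handed in when it is done.

```bash
mkdir -p pics; ls; python3 - <<'E'
from rig import manip
import cv2,numpy as np,pickle
d={}
for n in ("scene","top"):
    c=manip.camera(n); d[n]=c
    cv2.imwrite(f"pics/{n}0.png",c["image"][:,:,::-1]); print(n,c["fx"],c["fy"],c["cx"],c["cy"]);print(np.round(c["cam_to_world"],4))
c=manip.camera("wrist");print(np.round(c["mount"],4),c["fx"])
print(manip.get_time(),manip.get_position(),manip.get_ee_rot())
pickle.dump(d,open("cams.pkl","wb"))
E
```

```text
pics
scene 595.5012215050822 595.5012215050822 321.0087657096937 252.091236593426
[[-0.0953  0.5637 -0.8205  1.651 ]
 [ 0.9952  0.036  -0.0909  0.1711]
 [-0.0217 -0.8252 -0.5644  0.7892]
 [ 0.      0.      0.      1.    ]]
top 445.80850288267436 445.80850288267436 323.44970224840284 242.4042441856291
[[-0.012  -0.9989  0.0446  0.5671]
 [-0.9999  0.0124  0.0088  0.0388]
 [-0.0094 -0.0445 -0.999   1.0105]
 [ 0.      0.      0.      1.    ]]
[[-7.000e-04 -9.474e-01 -3.200e-01  8.190e-02]
 [ 1.000e+00 -5.000e-04 -6.000e-04  2.000e-04]
 [ 4.000e-04 -3.200e-01  9.474e-01 -1.454e-01]
 [ 0.000e+00  0.000e+00  0.000e+00  1.000e+00]] 392.5098858898716
0.15 [ 0.22633851 -0.58211657  0.22732016] [-3.08660465e+00 -5.78900259e-01  2.94252316e-04]
```

View pics/top0.png

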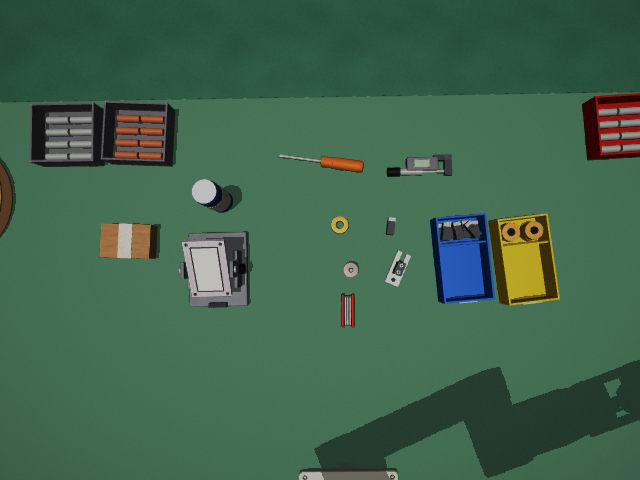

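View pics/scene0.png

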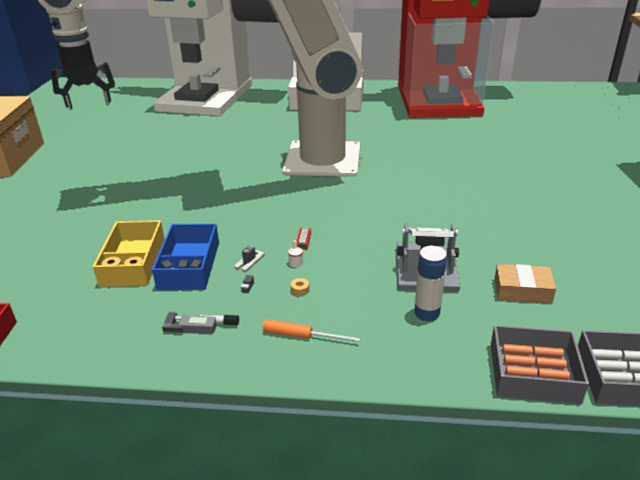

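```bash
cat > h.py <<'E'
from rig import manip
import cv2,numpy as np,pickle
from scipy.spatial.transform import Rotation as Rn
def down(yaw):
    x=np.array([np.cos(yaw),np.sin(yaw),0]);z=np.array([0,0,-1.]);return np.c_[x,np.cross(z,x),z]
def rv(R): return Rn.from_matrix(R).as_rotvec()
def wcam():
    p=np.array(manip.get_position());R=Rn.from_rotvec(manip.get_ee_rot()).as_matrix()
    c=manip.camera("wrist");T=np.eye(4);T[:3,:3]=R;T[:3,3]=p;c["cam_to_world"]=T@c["mount"];return c
def ray(c,uv):
    uv=np.atleast_2d(uv).astype(float);d=np.c_[(uv[:,0]-c["cx"])/c["fx"],(uv[:,1]-c["cy"])/c["fy"],np.ones(len(uv))]
    T=c["cam_to_world"];return T[:3,3],d@T[:3,:3].T
def onplane(c,uv,z):
    o,d=ray(c,uv);return o+d*((z-o[2])/d[:,2])[:,None]
def tri(cs,uvs):
    "intersect rays of one point seen in several cameras; returns point, rms miss"
    A=np.zeros((3,3));b=np.zeros(3);L=[]
    for c,uv in zip(cs,uvs):
        o,d=ray(c,uv);d=d[0]/np.linalg.norm(d[0]);P=np.eye(3)-np.outer(d,d);A+=P;b+=P@o;L.append((o,P))
    x=np.linalg.solve(A,b);return x,np.sqrt(np.mean([np.sum((P@(x-o))**2) for o,P in L]))
def proj(c,p):
    T=np.linalg.inv(c["cam_to_world"]);q=T[:3,:3]@np.asarray(p)+T[:3,3];return np.array([c["fx"]*q[0]/q[2]+c["cx"],c["fy"]*q[1]/q[2]+c["cy"]])
E
python3 - <<'E'
from h import *
d=pickle.load(open("cams.pkl","rb"))
for n,uv in dict(bush=(340,225),anvil=(391,226),blade=(398,268),oiler=(351,270),viewer=(218,270),spray=(220,200),binb=(462,258),biny=(526,260)).items():
    print(n,onplane(d["top"],uv,0.02).round(3))
for k,(p,y) in dict(b1=((.55,-.30,.28),0),b2=((.55,-.13,.28),0),v1=((.57,.22,.34),np.pi),v2=((.57,.38,.34),np.pi)).items():
    manip.move_to(p,rv(down(y))); manip.hold(.15); d[k]=wcam(); cv2.imwrite(f"pics/{k}.png",d[k]["image"][:,:,::-1]);print(k,manip.get_time(),manip.get_joint_positions())
pickle.dump(d,open("cams.pkl","wb"))
a=[cv2.resize(d[k]["image"],(400,300),interpolation=cv2.INTER_AREA) for k in("b1","b2","v1","v2")]
cv2.imwrite("pics/four.png",np.vstack([np.hstack(a[:2]),np.hstack(a[2:])])[:,:,::-1])
E
```

```text
bush [[0.65 0.01 0.02]]
anvil [[ 0.646 -0.103  0.02 ]]
blade [[ 0.552 -0.117  0.02 ]]
oiler [[ 0.549 -0.013  0.02 ]]
viewer [[0.553 0.283 0.02 ]]
spray [[0.709 0.278 0.02 ]]
binb [[ 0.573 -0.259  0.02 ]]
biny [[ 0.567 -0.4    0.02 ]]
b1 1.9417 [-5.19824932e-01  3.73067973e-01  1.57930465e+00 -8.83993590e-05
  1.18944842e+00  1.05222854e+00]
b2 2.8583 [-2.55615552e-01  2.78794970e-01  1.71429682e+00 -2.29770060e-04
  1.14836815e+00  1.31721497e+00]
v1 5.2333 [ 3.48307811e-01  2.97882525e-01  1.54811151e+00 -4.55979741e-05
  1.29570904e+00 -1.22174757e+00]
v2 6.1167 [ 5.68881254e-01  4.18033252e-01  1.37473929e+00 -1.87707354e-04
  1.34870084e+00 -1.00026964e+00]
```

View pics/four.png

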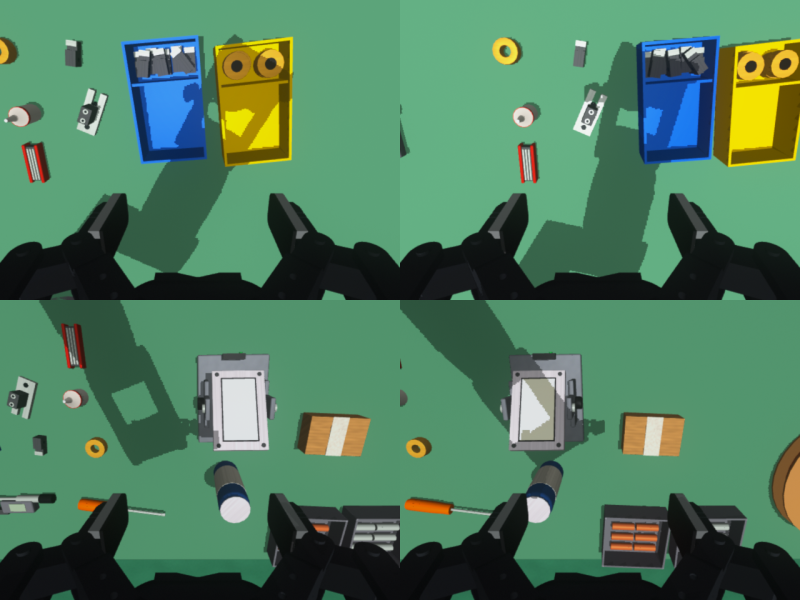

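```bash
python3 - <<'E'
from h import *
d=pickle.load(open("cams.pkl","rb"))
manip.move_to((.54,.47,.34),rv(down(np.pi)));manip.hold(.15);d["v3"]=wcam()
pickle.dump(d,open("cams.pkl","wb"))
def crop(k,p,h,s):
    u,v=proj(d[k],p).astype(int);h2=int(h);print(k,u,v,"scale",s/(2*h2))
    im=d[k]["image"];q=cv2.copyMakeBorder(im,99,99,99,99,cv2.BORDER_CONSTANT)[v-h2+99:v+h2+99,u-h2+99:u+h2+99];return cv2.resize(q,(s,s),interpolation=cv2.INTER_CUBIC)
V=(.553,.283,.1)
a=[crop("v1",V,75,266),crop("v2",V,75,266),crop("v3",V,75,266)]
B=(.552,-.117,.02);A=(.646,-.103,.01)
b=[crop("b1",B,50,266),crop("v1",B,45,266),crop("b1",A,30,266)]
cv2.imwrite("pics/m1.png",np.vstack([np.hstack(a),np.hstack(b)])[:,:,::-1])
E
```

```text
v1 381 171 scale 1.7733333333333334
v2 219 171 scale 1.7733333333333334
v3 132 200 scale 1.7733333333333334
b1 139 181 scale 2.66
v1 30 159 scale 2.9555555555555557
b1 116 85 scale 4.433333333333334
```

View pics/m1.png

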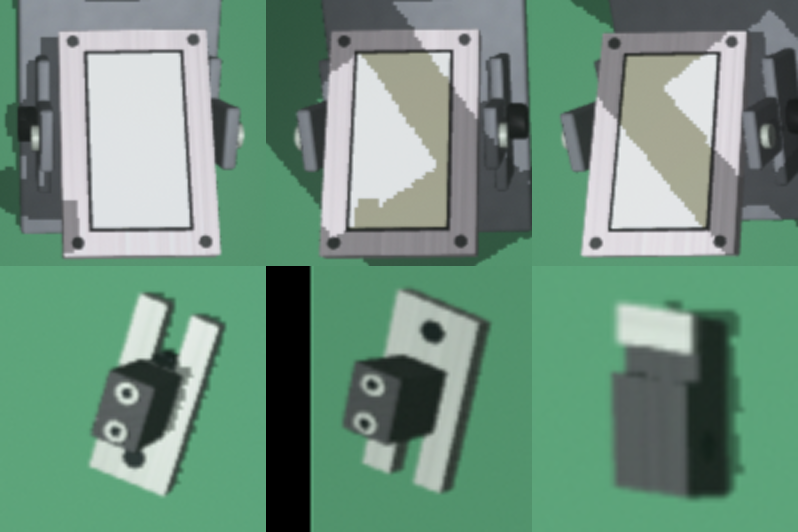

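```bash
cat > meas.py <<'E'
from h import *
d=pickle.load(open("cams.pkl","rb"))
def comp(mask,c,p,h):
    "largest connected blob within h px of the projected point; returns contour points"
    u,v=proj(c,p).astype(int);m=np.zeros_like(mask);y0,x0=max(v-h,0),max(u-h,0);m[y0:v+h,x0:u+h]=mask[y0:v+h,x0:u+h]
    cs,_=cv2.findContours(m,cv2.RETR_EXTERNAL,cv2.CHAIN_APPROX_NONE);return max(cs,key=cv2.contourArea)[:,0]
def quad(ct):
    "four corners by lines fitted to the sides"
    hull=cv2.convexHull(ct);e=.02
    while True:
        q=cv2.approxPolyDP(hull,e*cv2.arcLength(hull,True),True)[:,0].astype(float)
        if len(q)<=4:break
        e*=1.2
    L=[]
    for i in range(4):
        a,b=q[i],q[(i+1)%4];t=(b-a)/np.linalg.norm(b-a);n=np.array([-t[1],t[0]]);s=(ct-a)@t
        k=(abs((ct-a)@n)<2.5)&(s>.12*np.linalg.norm(b-a))&(s<.88*np.linalg.norm(b-a))
        f=cv2.fitLine(ct[k].astype(np.float32),cv2.DIST_HUBER,0,.01,.01).ravel();L.append(np.cross([f[2],f[3],1],[f[2]+f[0],f[3]+f[1],1]))
    P=np.array([np.cross(L[i-1],L[i]) for i in range(4)]);return P[:,:2]/P[:,2:]
def rows(q): # order by angle about the centre, starting with the corner least u+v
    m=q.mean(0);q=q[np.argsort(np.arctan2(*(q-m).T[::-1]))];return np.roll(q,-np.argmin(q.sum(1)),axis=0)
E
python3 - <<'E'
from meas import *
# stage window
Q={}
for k in("v1","v2","v3"):
    g=cv2.cvtColor(d[k]["image"],cv2.COLOR_RGB2GRAY);n,l=cv2.connectedComponents((g>105).astype(np.uint8),connectivity=4)
    u,v=proj(d[k],(.553,.283,.105)).astype(int);m=(l==l[v,u]).astype(np.uint8);ct=comp(m,d[k],(.553,.283,.105),80)
    Q[k]=rows(quad(ct));print(k,cv2.contourArea(ct),Q[k].round(1).tolist())
for ks in(("v1","v2","v3"),("v1","v3"),("v1","v2")):
    r=[tri([d[k] for k in ks],[Q[k][i] for k in ks]) for i in range(4)];P=np.array([a for a,_ in r])
    C=P.mean(0);x=(P[2]+P[3]-P[0]-P[1]);x/=np.linalg.norm(x);y=(P[1]+P[2]-P[0]-P[3]);y/=np.linalg.norm(y);n=np.linalg.svd(P-C)[2][2];n*=np.sign(n[2])
    print(ks,"C",C.round(4),"x",x.round(3),"y",y.round(3),"n",n.round(4),"tilt",np.arctan2(-n[0],n[2]),np.arctan2(x[2],x[0]),"sides",np.linalg.norm(np.roll(P,-1,0)-P,axis=1).round(4),"miss",[round(b*1000,1) for _,b in r])
# bench pieces
def masks(im):
    hsv=cv2.cvtColor(im,cv2.COLOR_RGB2HSV);H,S,V=[hsv[...,i].astype(int) for i in range(3)]
    ng=~((H>60)&(H<95)&(S>50))
    return dict(blade=(V>125)&(S<50),anvil=ng,saddle=(V>140)&(S<40),bush=(H>12)&(H<35)&(S>110))
pos=dict(blade=(.552,-.117,.01),anvil=(.646,-.103,.01),saddle=(.655,-.103,.017),bush=(.65,.01,.01))
zz=dict(blade=.008,anvil=.01,saddle=.0169,bush=.01);cen={}
for n,p in pos.items():
    for k in("b1","b2","v1","top"):
        c=d[k];m=masks(c["image"])[n].astype(np.uint8)
        try:
            ct=comp(m,c,p,int(.05*c["fx"]/np.linalg.norm(c["cam_to_world"][:3,3]-p)) if n!="saddle" else 14)
            w=onplane(c,ct,zz[n])[:,:2].astype(np.float32)
            (cx,cy),(a,b),_=cv2.minAreaRect(w*1000);bx=cv2.boxPoints(cv2.minAreaRect(w*1000));e=[bx[1]-bx[0],bx[2]-bx[1]];e=max(e,key=np.linalg.norm)
            mo=cv2.moments(ct);cen[n,k]=(mo["m10"]/mo["m00"],mo["m01"]/mo["m00"])
            print(n,k,round(cx,1),round(cy,1),"size",round(max(a,b),1),round(min(a,b),1),"yaw",round(np.arctan2(e[1],e[0])%np.pi,3),"px",ct.min(0),ct.max(0))
        except Exception as ex: print(n,k,"none",ex)
for n in("saddle","bush"):
    for ks in(("b1","b2"),("b1","v1"),("b2","v1")):
        if all((n,k) in cen for k in ks): x,m=tri([d[k] for k in ks],[cen[n,k] for k in ks]);print(n,ks,x.round(4),round(m*1000,1))
# bins: rims by colour
for n,lo,hi,p in(("blue",(105,150,60),(125,255,255),(.573,-.259,.05)),("yellow",(20,150,90),(32,255,255),(.567,-.40,.05))):
    R={}
    for k in("b1","b2","top"):
        c=d[k];m=cv2.inRange(cv2.cvtColor(c["image"],cv2.COLOR_RGB2HSV),lo,hi);ct=comp(m,c,p,int(.13*c["fx"]/np.linalg.norm(c["cam_to_world"][:3,3]-p)))
        w=onplane(c,ct,.055)[:,:2].astype(np.float32)*1000;r=cv2.minAreaRect(w);bx=cv2.boxPoints(r);e=max([bx[1]-bx[0],bx[2]-bx[1]],key=np.linalg.norm)
        print(n,k,np.round(r[0],1),np.round(r[1],1),"yaw",round((np.arctan2(e[1],e[0])+1)%np.pi-1,3),"px",ct.min(0),ct.max(0))
E
```

```text
v1 5249.0 [[354.7, 126.2], [407.0, 125.6], [412.8, 224.0], [357.7, 224.0]]
v2 15029.0 [[119.8, 134.9], [279.8, 89.2], [286.8, 231.7], [190.5, 245.9]]
v3 19128.0 [[-inf, nan], [50.0, 281.0], [50.0, 107.3], [268.8, 249.0]]meas.py:19: RuntimeWarning: divide by zero encountered in divide
  P=np.array([np.cross(L[i-1],L[i]) for i in range(4)]);return P[:,:2]/P[:,2:]
meas.py:19: RuntimeWarning: invalid value encountered in divide
  P=np.array([np.cross(L[i-1],L[i]) for i in range(4)]);return P[:,:2]/P[:,2:]
meas.py:21: RuntimeWarning: invalid value encountered in subtract
  m=q.mean(0);q=q[np.argsort(np.arctan2(*(q-m).T[::-1]))];return np.roll(q,-np.argmin(q.sum(1)),axis=0)
Traceback (most recent call last):
numpy.linalg.LinAlgError: SVD did not converge
```

```bash
cat > m2.py <<'E'
from meas import *
Q={}
for k in("v1","v2","v3"):
    g=cv2.cvtColor(d[k]["image"],cv2.COLOR_RGB2GRAY)
    for th in range(90,160,5):
        n,l=cv2.connectedComponents((g>th).astype(np.uint8),connectivity=4)
        u,v=proj(d[k],(.553,.283,.105)).astype(int);m=(l==l[v,u]).astype(np.uint8);ct=comp(m,d[k],(.553,.283,.105),80)
        if 4000<cv2.contourArea(ct)<6500: break
    Q[k]=rows(quad(ct));print(k,th,cv2.contourArea(ct),Q[k].round(1).tolist())
for ks in(("v1","v2","v3"),("v1","v3"),("v1","v2")):
    r=[tri([d[k] for k in ks],[Q[k][i] for k in ks]) for i in range(4)];P=np.array([a for a,_ in r])
    C=P.mean(0);x=(P[2]+P[3]-P[0]-P[1]);x/=np.linalg.norm(x);y=(P[1]+P[2]-P[0]-P[3]);y/=np.linalg.norm(y);n=np.linalg.svd(P-C)[2][2];n*=np.sign(n[2])
    print(ks,"C",C.round(4),"x",x.round(3),"y",y.round(3),"n",n.round(4),"tilt",np.arctan2(-n[0],n[2]),np.arctan2(x[2],x[0]),"sides",np.linalg.norm(np.roll(P,-1,0)-P,axis=1).round(4),"miss",[round(b*1000,1) for _,b in r])
def masks(im):
    hsv=cv2.cvtColor(im,cv2.COLOR_RGB2HSV);H,S,V=[hsv[...,i].astype(int) for i in range(3)]
    ng=~((H>60)&(H<95)&(S>50))
    return dict(blade=(V>125)&(S<50),anvil=ng,saddle=(V>140)&(S<40),bush=(H>12)&(H<35)&(S>110))
pos=dict(blade=(.552,-.117,.01),anvil=(.646,-.103,.01),saddle=(.655,-.103,.017),bush=(.65,.01,.01))
zz=dict(blade=.008,anvil=.01,saddle=.0169,bush=.01);cen={}
for n,p in pos.items():
    for k in("b1","b2","v1","top"):
        c=d[k];m=masks(c["image"])[n].astype(np.uint8)
        try:
            ct=comp(m,c,p,int(.05*c["fx"]/np.linalg.norm(c["cam_to_world"][:3,3]-p)) if n!="saddle" else 14)
            w=onplane(c,ct,zz[n])[:,:2].astype(np.float32)*1000
            (cx,cy),(a,b),_=cv2.minAreaRect(w);bx=cv2.boxPoints(cv2.minAreaRect(w));e=max([bx[1]-bx[0],bx[2]-bx[1]],key=np.linalg.norm)
            mo=cv2.moments(ct);cen[n,k]=(mo["m10"]/mo["m00"],mo["m01"]/mo["m00"])
            print(n,k,round(cx,1),round(cy,1),"size",round(max(a,b),1),round(min(a,b),1),"yaw",round(np.arctan2(e[1],e[0])%np.pi,3),"px",ct.min(0),ct.max(0))
        except Exception as ex: print(n,k,"none",ex)
for n in("saddle","bush"):
    for ks in(("b1","b2"),("b1","v1"),("b2","v1")):
        if all((n,k) in cen for k in ks): x,m=tri([d[k] for k in ks],[cen[n,k] for k in ks]);print(n,ks,x.round(4),round(m*1000,1))
for n,lo,hi,p in(("blue",(105,150,60),(125,255,255),(.573,-.259,.05)),("yellow",(20,150,90),(32,255,255),(.567,-.40,.05))):
    for k in("b1","b2","top"):
        c=d[k];m=cv2.inRange(cv2.cvtColor(c["image"],cv2.COLOR_RGB2HSV),lo,hi);ct=comp(m,c,p,int(.13*c["fx"]/np.linalg.norm(c["cam_to_world"][:3,3]-p)))
        w=onplane(c,ct,.055)[:,:2].astype(np.float32)*1000;r=cv2.minAreaRect(w);bx=cv2.boxPoints(r);e=max([bx[1]-bx[0],bx[2]-bx[1]],key=np.linalg.norm)
        print(n,k,np.round(r[0],1),np.round(r[1],1),"yaw",round((np.arctan2(e[1],e[0])+1)%np.pi-1,3),"px",ct.min(0),ct.max(0))
E
python3 m2.py
```

```text
v1 105 5249.0 [[354.7, 126.2], [407.0, 125.6], [412.8, 224.0], [357.7, 224.0]]
v2 110 5127.0 [[195.1, 126.3], [246.8, 125.5], [244.5, 223.0], [190.5, 223.0]]
v3 115 4943.0 [[110.7, 157.5], [160.9, 155.6], [153.7, 253.0], [101.0, 253.0]]
('v1', 'v2', 'v3') C [0.5542 0.2841 0.105 ] x [0.867 0.009 0.498] y [-0.014  1.     0.02 ] n [-0.4977 -0.0239  0.867 ] tilt 0.5210899909318528 0.5212941045157817 sides [0.0518 0.1002 0.0519 0.0992] miss [np.float64(0.5), np.float64(0.3), np.float64(0.4), np.float64(0.4)]
('v1', 'v3') C [0.5544 0.2842 0.1049] x [0.867 0.007 0.499] y [-0.015  1.     0.018] n [-0.4987 -0.0235  0.8664] tilt 0.522298278584711 0.5224630324739574 sides [0.0519 0.1005 0.052  0.0994] miss [np.float64(0.5), np.float64(0.1), np.float64(0.1), np.float64(0.1)]
('v1', 'v2') C [0.5541 0.2841 0.1053] x [0.873 0.01  0.488] y [-0.012  0.999  0.033] n [-0.4876 -0.0351  0.8724] tilt 0.5097000552600423 0.5100352256227717 sides [0.0518 0.0996 0.0519 0.0991] miss [np.float64(0.1), np.float64(0.0), np.float64(0.4), np.float64(0.5)]
blade b1 551.0 -118.4 size 76.4 32.3 yaw 2.724 px [123 150] 
[... 1071 characters left out ...]
 0.6608 -0.1059  0.0164] 0.0
saddle ('b1', 'v1') [ 0.6608 -0.1056  0.0157] 0.0
saddle ('b2', 'v1') [ 0.6609 -0.1059  0.0154] 0.0
bush ('b1', 'b2') [ 0.6512  0.0232 -0.0216] 1.0
bush ('b1', 'v1') [0.651  0.0069 0.0018] 1.8
bush ('b2', 'v1') [0.6502 0.0115 0.0113] 0.6
blue b1 [ 571.9 -255. ] [184.3 107.5] yaw 0.077 px [194  57] [330 261]
blue b2 [ 571.7 -250.7] [184.6 115.6] yaw 0.078 px [379  57] [511 262]
blue top [ 573.2 -253.6] [184.8 108.9] yaw 0.078 px [435 213] [494 303]
yellow b1 [ 568.  -387.7] [185.  110.9] yaw 0.109 px [343  59] [468 266]
yellow b2 [ 566.9 -376.8] [185.1 132.5] yaw 0.108 px [502  62] [639 266]
yellow top [ 569.6 -388.4] [184.8 108.4] yaw 0.109 px [497 213] [559 304]
```

```bash
cat >> h.py <<'E'
def st(tag): print(tag,"t",round(manip.get_time(),2),"p",np.round(manip.get_position(),4),"w",round(manip.get_width(),4),"g",round(manip.get_grip_force(),1),"F",np.round(manip.get_contact_force(),1))
def pick(xy,yaw,z,opening,f):
    o=rv(down(yaw));manip.command_gripper(opening);manip.move_to((*xy,z+.09),o);manip.servo_line((*xy,z),rate=.12);st("at")
    manip.command_gripper(0.0,f);st("gripped");manip.servo_line((*xy,z+.13),rate=.2);st("lifted")
def place(xy,yaw,z,opening):
    manip.move_to((*xy,.17),rv(down(yaw)));manip.servo_line((*xy,z+.012),rate=.15);manip.servo_line((*xy,z),rate=.03);st("down")
    manip.command_gripper(opening);manip.hold(.1);manip.servo_line((*xy,.17),rate=.2);st("out")
E
python3 - <<'E'
from h import *
pick((.6465,-.1032),-.167,.027,.05,40)
if manip.get_width()>.012: place((.5431,-.2566),.078,.033,.04)
else: print("MISSED")
E
```

```text
at t 10.36 p [ 0.6471 -0.1033  0.0276] w 0.0501 g 0.0 F [-0.9 -0.4  0.4]
gripped t 10.89 p [ 0.6465 -0.1032  0.0271] w 0.0001 g 0.0 F [-0.2 -0.3 -0.8]
lifted t 11.69 p [ 0.6457 -0.1031  0.156 ] w 0.0001 g 0.0 F [-0.4  0.3 -0.1]
MISSED
```

```bash
python3 - <<'E'
from h import *
d=pickle.load(open("cams.pkl","rb"))
d["w1"]=wcam();d["s1"]=manip.camera("scene");pickle.dump(d,open("cams.pkl","wb"))
u,v=proj(d["s1"],(.6465,-.1032,.1)).astype(int)
q=cv2.resize(d["s1"]["image"][v-60:v+60,u-45:u+45],(360,480),interpolation=cv2.INTER_CUBIC)
cv2.imwrite("pics/w1.png",np.hstack([cv2.resize(d["w1"]["image"],(440,330)),cv2.resize(q,(248,330))])[:,:,::-1])
E
```

```text
(no output)
```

View pics/w1.png

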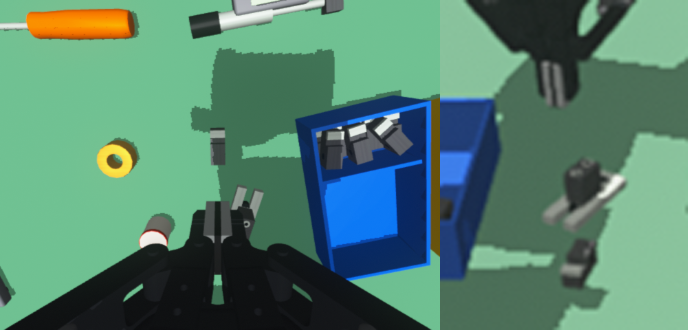

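```bash
python3 - <<'E'
from h import *
d=pickle.load(open("cams.pkl","rb"));c=d["s1"]
u,v=proj(c,(.6465,-.1032,.1)).astype(int)
for dx in(.011,0):
    o,r=ray(c,(u-3,v-22));X=.6457+dx;print("tip",(o+r[0]*((X-o[0])/r[0,0])).round(4))
im=d["w1"]["image"]
hsv=cv2.cvtColor(im,cv2.COLOR_RGB2HSV);m=((hsv[...,2]>130)&(hsv[...,1]<45)).astype(np.uint8)[180:205,295:340]
ys,xs=np.nonzero(m);uv=(xs.mean()+295,ys.mean()+180);print(uv,len(xs),"saddle at",onplane(d["w1"],uv,.0165).round(4), d["w1"]["cx"],d["w1"]["cy"])
# dark finger silhouette tip row on the middle columns
g=cv2.cvtColor(im,cv2.COLOR_RGB2GRAY);print("finger rows",[(cc,[int(g[r,cc]) for r in range(270,330,6)]) for cc in(295,310,325)])
E
```

```text
tip [ 0.6567 -0.1031  0.1615]
tip [ 0.6457 -0.1062  0.1545]
(np.float64(315.88157894736844), np.float64(194.93421052631578)) 228 saddle at [[ 0.6611 -0.1057  0.0165]] 316.2655993720966 233.3484235822319
finger rows [(295, [163, 163, 162, 163, 162, 162, 33, 30, 31, 33]), (310, [162, 161, 162, 162, 80, 79, 79, 79, 78, 77]), (325, [96, 96, 96, 96, 79, 79, 79, 79, 78, 77])]
```

```bash
python3 - <<'E'
from h import *
x,y=.712,-.09
manip.move_to((x,y,.06),rv(down(0)));manip.servo_line((x,y,.024),rate=.15);manip.hold(.1)
f0=np.array(manip.get_contact_force());z=.024;st("start")
while z>-.012:
    z-=.0015;manip.servo_line((x,y,z),rate=.03);f=np.array(manip.get_contact_force())-f0
    if f[2]>2.5:break
st("touch");print(z,f.round(1))
manip.servo_line((x,y,.10),rate=.2);st("up")
E
```

```text
start t 12.82 p [ 0.7128 -0.0903  0.0257] w 0.0001 g 0.0 F [-0.1  0.2 -0.2]
touch t 17.57 p [ 0.7121 -0.09   -0.0033] w -0.0002 g 4.4 F [-3.6  0.9  7.9]
-0.004500000000000003 [-3.5  0.7  8.1]
up t 18.25 p [ 0.7113 -0.0899  0.0991] w 0.0004 g 0.0 F [ 0.  -0.1 -0.4]
```

```bash
sed -i 's/,\.17)/,.12)/g' h.py; python3 - <<'E'
from h import *
pick((.6465,-.1032),-.167,.001,.05,40)
if manip.get_width()>.012: place((.5431,-.2566),.078,.007,.04)
else: print("MISSED")
E
```

```text
at t 20.06 p [ 0.6472 -0.1033  0.0015] w 0.0501 g 0.0 F [-0.7 -0.4  0.8]
gripped t 20.46 p [ 0.6472 -0.1033  0.002 ] w 0.0148 g 40.0 F [ 0.  -0.7  7.4]
lifted t 21.26 p [ 0.6455 -0.103   0.1299] w 0.0146 g 39.2 F [-0.6  0.2 -1.8]
down t 23.4 p [ 0.543  -0.2566  0.0069] w 0.0152 g 39.2 F [ 0.2  0.4 -0.8]
out t 24.58 p [ 0.5425 -0.2563  0.1193] w 0.04 g 0.0 F [ 0.   0.2 -1.4]
```

```bash
python3 - <<'E'
from h import *
a=wcam()["image"]
pick((.6505,.0112),0,.003,.065,50)
if manip.get_width()>.03: place((.5395,-.3912),.109,.009,.056)
else: print("MISSED")
b=wcam()["image"]
cv2.imwrite("pics/bins.png",np.hstack([cv2.resize(i,(400,300)) for i in(a,b)])[:,:,::-1])
E
```

```text
at t 27.02 p [0.6511 0.0111 0.0036] w 0.0648 g 0.0 F [-0.2  0.3  0.6]
gripped t 27.39 p [0.6513 0.0112 0.0045] w 0.0372 g 49.5 F [-1.  -0.3  5.4]
lifted t 28.19 p [0.6495 0.0112 0.1319] w 0.0376 g 50.3 F [ 0.4  0.1 -3.1]
down t 31.09 p [ 0.5394 -0.3912  0.0089] w 0.0376 g 50.3 F [-0.3  0.4 -1.6]
out t 32.22 p [ 0.5389 -0.3908  0.1193] w 0.0566 g 0.0 F [-0.3  0.1 -0.5]
```

View pics/bins.png

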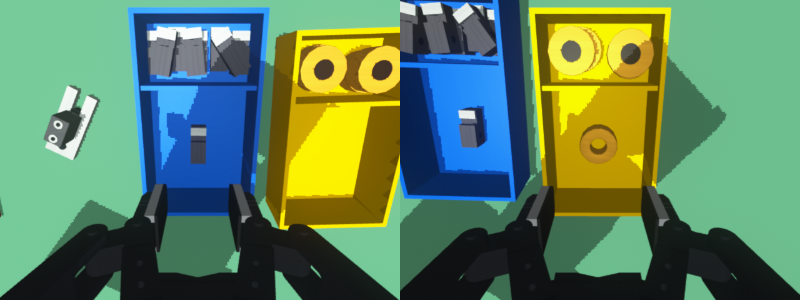

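```bash
cat >> h.py <<'E'
C=np.array([.5543,.2842,.105]);tilt,yawS=.521,.012
SX=np.array([np.cos(tilt)*np.cos(yawS),np.cos(tilt)*np.sin(yawS),np.sin(tilt)]);SY=np.array([-np.sin(yawS),np.cos(yawS),0]);SN=np.cross(SX,SY)
RS=np.c_[-SX,SY,-SN] # tool axes: x down the slope, z into the stage
E
python3 - <<'E'
from h import *
print(np.linalg.det(RS),manip.solve_ik(C+SN*.012,rv(RS)))
xy=(.5509,-.118);manip.command_gripper(.05);manip.move_to((*xy,.10),rv(down(2.722)));manip.servo_line((*xy,.0105),rate=.12);manip.hold(.1);st("at")
manip.command_gripper(0.0,60);st("gripped");manip.hold(.1);st("settled");h=manip.get_position()[2];open("h.txt","w").write(str(h))
manip.servo_line((*xy,.18),rate=.2);st("lift")
if manip.get_width()>.013:
    manip.move_to(C+SN*(h+.06),rv(RS));manip.hold(.3);st("pre");c=wcam();pickle.dump(c,open("pre.pkl","wb"));cv2.imwrite("pics/pre.png",c["image"][:,:,::-1])
    print(manip.get_joint_positions(),manip.get_torque())
E
```

```text
0.9999999999999997 [ 0.59391439  0.47408851  2.0220612  -0.96483778  0.33930621 -0.11517681]
at t 35.4 p [ 0.5516 -0.1182  0.0114] w 0.0497 g 0.0 F [-0.  -0.1  0.4]
gripped t 35.79 p [ 0.5514 -0.1181  0.0112] w 0.017 g 59.8 F [-1.3  0.1  5.4]
settled t 35.89 p [ 0.5513 -0.1181  0.0112] w 0.0167 g 59.8 F [-0.8  0.6  5.8]
lift t 36.89 p [ 0.5499 -0.1177  0.1788] w 0.0169 g 58.6 F [-1.  -0.9 -3.2]
pre t 38.69 p [0.5193 0.2831 0.1668] w 0.0167 g 58.7 F [-0.4 -0.8 -3.2]
[ 0.62794314  0.35060846  2.05133875 -0.79127354  0.41687838 -0.27273675] [0.03898847 0.44793556 0.03576043]
```

View pics/pre.png

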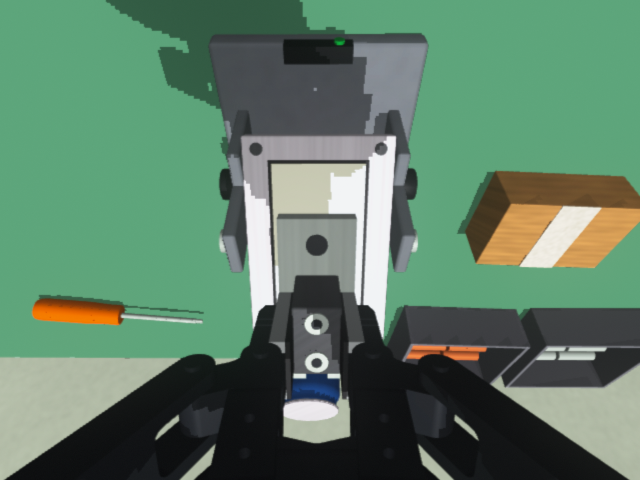

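```bash
python3 - <<'E'
from h import *
c=pickle.load(open("pre.pkl","rb"));h=float(open("h.txt").read())
M=dict(c);M["cam_to_world"]=c["mount"]
print("plate end in tool",onplane(M,[(276,213),(356,213)],h-.008).round(4))
o=rv(RS)
manip.servo_line(C+SN*(h+.006),o,rate=.08);manip.hold(.4)
R=lambda:Rn.from_rotvec(manip.get_ee_rot()).as_matrix()
F=lambda:np.r_[R().T@np.array(manip.get_contact_force()),R().T@np.array(manip.get_torque())]
def avg(n=5):
    L=[]
    for _ in range(n): L.append(F());manip.hold(.03)
    return np.mean(L,0)
f0=avg();np.save("f0.npy",f0);st("gap");print("tare",f0.round(2),"rot err",Rn.from_matrix(RS.T@R()).as_rotvec().round(4))
g=.006
while g>-.006:
    g-=.0008;manip.servo_line(C+SN*(h+g),o,rate=.02);f=F()-f0
    if -f[2]>3:break
manip.hold(.2);f=avg()-f0;st("contact");print("g",g,"tool F,M",f.round(2),"actual gap",(np.array(manip.get_position())-C)@SN-h)
open("g.txt","w").write(str(g))
E
```

```text
plate end in tool [[ 0.0411 -0.0162  0.0032]
 [ 0.0411  0.0153  0.0032]]
gap t 40.13 p [0.5457 0.2841 0.12  ] w 0.017 g 58.7 F [ 0.2  0.  -2.2]
tare [1.23 0.34 2.09 0.   0.45 0.  ] rot err [-0. -0. -0.]
contact t 42.5 p [0.549  0.2842 0.1146] w 0.0165 g 59.8 F [-3.2 -0.3  3.9]
g -0.0004000000000000004 tool F,M [-0.59 -0.76 -8.03  0.15  0.23 -0.03] actual gap -0.0002216086235453437
```

```bash
cat >> h.py <<'E'
def press(g,pit,rol,h,rate=.01):
    R=RS@Rn.from_euler("XY",[rol,pit]).as_matrix();manip.servo_line(C+SN*g-R[:,2]*h,rv(R),rate=rate)
def tf(f0,n=4):
    L=[]
    for _ in range(n):
        R=Rn.from_rotvec(manip.get_ee_rot()).as_matrix();L.append(np.r_[R.T@np.array(manip.get_contact_force()),R.T@np.array(manip.get_torque())]);manip.hold(.02)
    return np.mean(L,0)-f0
E
python3 - <<'E'
from h import *
h=float(open("h.txt").read());g=float(open("g.txt").read());f0=np.load("f0.npy")
for gg,p,r in((g,0,0),(g-.0006,0,0),(g,.01,0),(g,.02,0),(g,.03,0),(g,.02,.01),(g,.02,-.01)):
    press(gg,p,r,h);manip.hold(.15);f=tf(f0);print(round(gg,4),p,r,f.round(2),"cop",(f[4]/-f[2]).round(3),(f[3]/f[2]).round(3),round(manip.get_time(),2))
    if -f[2]>20: print("stop");break
E
```

```text
-0.0004 0 0 [-0.48 -1.23 -8.84  0.16  0.27 -0.06] cop 0.03 -0.018 42.97
-0.001 0 0 [  0.12  -1.74 -16.02   0.3    0.54  -0.04] cop 0.034 -0.018 43.43
-0.0004 0.01 0 [-2.    0.22 -5.86 -0.03 -0.28  0.03] cop -0.049 0.006 43.9
-0.0004 0.02 0 [-0.29  0.75 -8.22 -0.14 -0.35 -0.01] cop -0.042 0.017 44.37
-0.0004 0.03 0 [  0.37   0.57 -12.25  -0.08  -0.35  -0.03] cop -0.029 0.007 44.83
-0.0004 0.02 0.01 [ 0.36 -0.27 -9.86 -0.25 -0.32 -0.03] cop -0.033 0.026 45.3
-0.0004 0.02 -0.01 [ -0.05   1.07 -10.38  -0.11  -0.29  -0.04] cop -0.028 0.01 45.77
```

```bash
python3 - <<'E'
from h import *
h=float(open("h.txt").read());g=float(open("g.txt").read());f0=np.load("f0.npy")
for p,r in((.01,0),(.005,0),(.002,0),(.007,.004)):
    press(g,p,r,h);manip.hold(.15);f=tf(f0);print(p,r,f.round(2),"cop",(f[4]/-f[2]).round(3),(f[3]/f[2]).round(3),round(manip.get_time(),2))
E
```

```text
0.01 0 [-1.18  0.02 -8.19  0.   -0.17 -0.01] cop -0.02 -0.0 46.23
0.005 0 [-1.39  0.14 -8.58 -0.02 -0.06 -0.02] cop -0.006 0.002 46.7
0.002 0 [-1.72 -0.54 -9.59  0.02  0.04 -0.02] cop 0.004 -0.002 47.17
0.007 0.004 [-1.77 -0.46 -8.32 -0.08 -0.1  -0.02] cop -0.012 0.01 47.63
```

```bash
python3 - <<'E'
from h import *
h=float(open("h.txt").read());g=float(open("g.txt").read());f0=np.load("f0.npy")
press(g,.004,0,h)
for _ in range(3):
    manip.hold(.4);f=tf(f0);print(f.round(2),"cop",(f[4]/-f[2]).round(3),(f[3]/f[2]).round(3),round(manip.get_time(),2))
st("final");w=wcam();s=manip.camera("scene")
M=dict(w);M["cam_to_world"]=w["mount"]
cv2.imwrite("pics/fin.png",np.hstack([w["image"][60:420,150:490],cv2.resize(s["image"][200:320,370:480],(330,360),interpolation=cv2.INTER_CUBIC)])[:,:,::-1])
E
```

```text
[-1.88 -0.23 -9.    0.   -0.02  0.01] cop -0.002 -0.0 48.35
[-1.73 -0.2  -9.01  0.01 -0.05 -0.  ] cop -0.006 -0.001 48.82
[-1.54  0.05 -8.9   0.    0.01 -0.01] cop 0.001 -0.0 49.28
final t 49.28 p [0.5491 0.2841 0.1145] w 0.0167 g 60.0 F [-3.3  0.8  6.4]
```

View pics/fin.png

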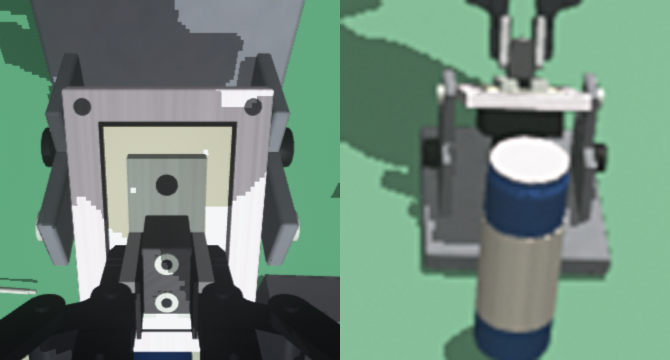

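```bash
python3 -c "
from rig import manip
print(manip.sign_off(),manip.get_time())"
```

```text
the job is handed in; nothing more can be done
the job is handed in; nothing more can be done
```

The anvil is in the front of the blue bin and the bush in the front of the yellow. The blade is still gripped and held flush on the lit window, about 3 mm off centre and pressed at about 9 N. I handed the job in at about 49 s; no verdict came back.

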